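# Drive a seized hinge pin into the catch tray and stack the tray

## Task

Take the drift punch from its rest and, from the pin's flush end, drive the seized hinge pin out of the hinge in the vise so that it drops into the catch tray below. Lay the punch down flat again, on its rest or on the bench; then, with the pin in it, stack the catch tray squarely on the other tray of removed parts, so that its feet nest fully inside the lower tray's rim, and let go. Leave the spray can, spool, screwdriver and meter alone.

Things in the scene. Friction and masses are not known exactly. Their poses are not given: they have to be found in the camera images.
- punch_center (a point): (All sizes in mm.) Drift punch, dark steel, 100 g, level: square shank 12 x 12 x 70 with a slim round nose, 6 in diameter and 60 long, at its +y end and a round head 8 long at its -y end. This point is the shank's centre; the nose tip is 95 from it along the punch's +y, the head's end 43 along -y. At the start its axis is 38 above the bench.
- rest_center (a point): Fixed wooden punch rest: two notched uprights 7 thick, centred 29 either side of this point along y; tops 37, notch floors 32 above the bench; notches 15 wide; base 50 x 90, 8 thick. The punch lies in the notches along the rest's y, nose to +y. This point: middle of the rest, on the axis of a punch lying in it, 38 above the bench. Fingers fit between the uprights.
- bore_mouth (a point): Steel hinge held in the vise: three knuckles in line, a tube 26 in outer diameter and 36 long with a level bore 13.5 wide, axis 64 above the bench. This point is on the axis in the flat -y end face, where the pin's shank ends flush; the other end face is 36 along +y. The pin is to be driven along this point's +y. One leaf reaches 68 to +x at the bore's height.
- vise: Small blue bench vise, fixed; origin on the bench, axes as bore_mouth, which lies at y -16 and 64 up. Body 76 wide (x), y -20 to 0, 44 high; foot 110 wide, y -44 to 0, 8 high; its screw reaches x +72. From y 0 to +20 the hinge juts out freely over the near end of the catch tray, its underside 51 and its top 77 above the bench.
- pin_center (a point): Hinge pin, plain steel, 40 g, seized in the bore: shank 12 in diameter, 36 long, with a head 18 in diameter, 4 thick at its +y end against the hinge's +y face, so it leaves only towards +y. A steady push of 6 to 16 N moves it, no hammering; tight for about 28, it drops once pushed 30 to 36. This point is the middle of its 40 length, on its axis.
- tray_center (a point): Catch tray, grey plastic, 150 g, open: 60 (x) x 110 (y) x 36 high, walls 4, inner floor at 10; four corner feet 6 tall, 2 clearance each way inside another tray's rim. This point: its middle, 18 up. Its -y end stands under the hinge, long axis along the bore: draw it 25 or more along +y of the hinge before lifting it out. May be gripped across its 60 width.
- base_tray_center (a point): The other tray, same shape and axes, 300 g, standing loose on the bench with a few screws on its floor. This point is in its middle, half-way up. A tray stacked on it and nested stands 30 higher, either way round.
- punch: The drift punch as a whole; same origin and axes as punch_center.
- pin: The hinge pin as a whole; same origin and axes as pin_center.
- tray: The catch tray as a whole; origin in the middle of its underside (between the feet), axes as tray_center.
- spray: Bystander: spray can, 52 in diameter, 150 high, origin under its centre.
- spool: Bystander: spool, 52 in diameter, 40 high, origin under its centre.
- driver: Bystander: black-handled screwdriver lying on the bench.
- meter: Bystander: black hand-held meter, 75 x 140 x 32, lying on the bench, origin under its centre.
There are look-alikes about, which are no part of the job. Of the things that look like the punch, the smallest one is meant.

How it is judged (in metres and radians):
On the way, in this order (a step that is already met when the one before it is completed fails the run):
1. the punch is pressing on the pin, which it has driven at least 10 mm out (y of pin_center in the frame of bore_mouth above 0.03 m and z of pin_center in the frame of bore_mouth above -0.012 m and contact force between punch and pin above 1 N and contact force between the fingers and pin below 0.5 N), for 0.1 s.
2. the pin lies in the catch tray, which still stands on the bench (x of pin_center in the frame of tray_center between -0.028 and 0.028 m and y of pin_center in the frame of tray_center between -0.053 and 0.053 m and z of pin_center in the frame of tray_center between -0.018 and 0.024 m and height (world z) of tray_center below 0.021 m), for 0.2 s.
3. the punch has been laid down flat and let go, before the catch tray is lifted (height (world z) of punch_center below 0.045 m and angle between punch_center's own y axis and vertical between 1.3 and 1.84 rad and linear speed of punch below 0.02 m/s and contact force between the fingers and punch below 0.2 N and height (world z) of tray_center below 0.021 m), for 0.2 s.
At the end, for the whole second after the job is handed in: Pin in the catch tray; that tray nested on the other, flat tray (centres within 5 mm, 27 to 32.5 mm higher, long axes within 0.08 rad, both level within 0.05 rad); the punch lies level within 0.27 rad, its centre below 45 mm; all at rest (x of pin_center in the frame of tray_center between -0.028 and 0.028 m and y of pin_center in the frame of tray_center between -0.053 and 0.053 m and z of pin_center in the frame of tray_center between -0.018 and 0.024 m and horizontal distance between tray_center and base_tray_center below 0.005 m and z of tray_center in the frame of base_tray_center between 0.027 and 0.0325 m and angle between the y axis of tray_center and the y axis of base_tray_center, either way round below 0.08 rad and angle between each of base_tray_center, tray_center's own z axis and vertical below 0.05 rad and height (world z) of base_tray_center below 0.022 m and height (world z) of punch_center below 0.045 m and angle between punch_center's own y axis and vertical between 1.3 and 1.84 rad and linear speed of each of punch, tray below 0.02 m/s and linear speed of pin below 0.03 m/s); the robot touches nothing.
It fails at once if a bystander (spray can, spool, screwdriver or meter) is moved by more than 30 mm (distance of any of spray, spool, driver, meter from where it was at the start of the episode above 0.03 m).
It also fails if it takes over 67 s, if anything falls off the work surface, if the arm or the gripper's body presses on something with over 40 N, if the wrist force passes 120 N, or if a joint passes its speed limit or range.

## Robot

A 6-joint arm with a two-finger parallel gripper is mounted at the origin on the work surface. World frame = base frame: x ahead of the robot, y to its left, z up, the work surface at z = 0. Lengths are in mm, angles in degrees, forces in N, time in s.
With the tool pointing down it reaches from about 275 to 725 mm from the base axis. Payload 5.6 kg.
Tool frame: the origin (TCP) lies at the very end of the fingers, on their centre line; the grasp point (between the pads) lies 19 mm behind it; z points along the fingers, y is the line along which they close (so a half turn about z gives the same grasp; the last joint's range is limited). The gripper opens to 85 mm and grips with 20 to 120 N. Pads are 22 mm wide; open, the fingers measure 114 mm over their backs; the gripper's body (76 mm by 85 mm) begins 54 mm behind the grasp point. The pads swing forward as they close: fully open they stand 13 mm farther back than shut.
Start: joints at [-57.147, 14.616, 6.199, 0, -81.583, -16.306], TCP at [156.661, -527.21, 231.283] pointing down, gripper open.
Joint ranges: [-168.99, 168.99], [-69.2, 112.95], [-62.41, 85.93], [-164.36, 98.24], [-168.68, -3.75], [-174.98, 174.98]. Speed limits (degrees/s): [147.25, 147.25, 180, 180, 180, 180].

## Interface

Orientations are given as [roll, pitch, yaw] about the fixed x, y, z axes, in that order (R = Rz(yaw) Ry(pitch) Rx(roll)).
In Python, from plant import arm, get_image gives the robot as it stands.
- The arm moves only by the shell command python3 -m inch 'ROWS' [FORCE]. ROWS is JSON, a list of rows, each a list of 7 numbers: the shift along the tool's x, y, z in mm, then the turn, a rotation vector about the tool's x, y, z in units of 5 degrees (1.0 is 5 degrees), then the closure in counts, from 0 (fully open) to 255 (shut). A call has 1 to 20 rows; each row shifts and turns the commanded pose from where the row before left it, along the tool's axes as they then stand; what a row does not reach is not made up. A row lasts 1/12 s, in which the tool goes at most 41.7 mm and 7.16 degrees, less where a joint would pass 70% of its speed; a pose out of reach is approached as far as the arm can. A call with a gripper value outside its range is refused whole. The fingers move at their own pace and stop on an object; FORCE is the grip in N (left out, the last holds). Time passes only in rows, so rows that do not move let the fingers close. It gives the time, the measured TCP pose, the force, the opening and the grip force at its end, in the units of the state.
- arm.observe(): the state, without advancing time (a new reading comes with each control period).
- get_image(name): name is "scene" or "top" or "wrist"; returns a dict with "color" (384x512x3 uint8, blue, green, red), "depth" (384x512 float32, mm along the optical axis (not along the pixel's ray), 0 where there is no reading), "fx", "fy", "cx", "cy" (pixels), "k1" (the pictures are not rectified: a ray, as slopes to the right and down, at radius r is drawn at 1 + k1 r^2 times it, then the intrinsics apply), "R" (3x3) and "t" (3): a world point X has camera coordinates R X + t. Camera axes: x right, y down, z forward; pixel columns grow to the right and rows downward; lengths in mm; the calibration is good to about 2 mm. A picture is of the moment at which its call begins.
- arm.hand_in(): hands the job in; it is judged then, once.
The state is a dict: "time_s": time; "joint_positions": joint angles; "dq": joint speeds; "effort": joint torques, N m; "eef_pos": TCP position; "tcp_rot": TCP orientation; "wrist_force": force on the tool from outside, world axes, zero at the start; "ft_torque": the same for the moment, N m; "opening": finger opening in mm; "finger_force": force on a finger pad.
Only numpy, scipy, OpenCV 4.12 (cv2) and the standard library are available. Lean on these libraries where they do the work, as an engineer would, in place of code of your own. Each camera call takes 0.05 s, during which the arm holds its last target. There are 200 camera calls.

## Working session

There is one attempt and no reset: what is moved stays moved. The work goes in short steps, Python scripts to look and compute and a shell command to move; the robot and the scene stay as the last step left them, time stands still between calls to the robot, and variables do not carry over. Pictures are saved under pics/ and viewed, at most 10 in all, crops included, and the job is handed in when it is done.

```bash
ls; mkdir -p pics; cat > h.py <<'E'
import numpy as np,cv2
from plant import arm,get_image
def save(im,n): cv2.imwrite('pics/'+n+'.png',im['color'])
def rays(im,uv):
    uv=np.atleast_2d(np.float64(uv)); d=(uv-[im['cx'],im['cy']])/[im['fx'],im['fy']]; s=d.copy()
    for _ in range(20): s=d/(1+im['k1']*(s**2).sum(1,keepdims=True))
    R=np.array(im['R']);t=np.array(im['t'])
    return -R.T@t, np.c_[s,np.ones(len(s))]@R
def onz(im,uv,z):
    c,r=rays(im,uv); return c+r*((z-c[2])/r[:,2])[:,None]
def cloud(im):
    h,w=im['depth'].shape; v,u=np.mgrid[:h,:w]; c,r=rays(im,np.c_[u.ravel(),v.ravel()])
    return (c+r*im['depth'].reshape(-1,1)).reshape(h,w,3)
def proj(im,X):
    p=np.atleast_2d(X)@np.array(im['R']).T+np.array(im['t']); s=p[:,:2]/p[:,2:]
    return s*(1+im['k1']*(s**2).sum(1,keepdims=True))*[im['fx'],im['fy']]+[im['cx'],im['cy']]
E
python3 - <<'E'
from h import *
import pickle
d={n:get_image(n) for n in('top','scene')}
pickle.dump(d,open('im.pkl','wb'))
for n in d: save(d[n],n); print(n,d[n]['fx'],d[n]['k1'],-np.array(d[n]['R']).T@d[n]['t'],(d[n]['depth']>0).mean())
print(arm.observe())
E
```

```text
pics
top 378.29386135730675 -0.06060262066381385 [ 408.67986033   -8.23287732 1018.30957633] 0.9959920247395834
scene 383.1761173321584 -0.07648450854110293 [1046.90581819   33.23127629  821.3854438 ] 0.995819091796875
{'time_s': 0.1, 'joint_positions': array([-5.71462499e+01,  1.46486436e+01,  6.13897882e+00, -2.14513712e-02,
       -8.15826869e+01, -1.63084301e+01]), 'dq': array([ 0.0164661 , -0.0356562 ,  0.1069584 ,  0.14099388,  0.0437542 ,
        0.01670002]), 'effort': array([-3.09294519e-03, -3.87605810e+01,  2.38469571e+01,  5.37811071e+00,
       -3.87754611e-03, -1.55829116e-05]), 'eef_pos': array([ 156.56139648, -526.79884684,  230.50899974]), 'tcp_rot': array([ 1.79905406e+02, -5.57162697e-03, -1.63457833e+02]), 'wrist_force': array([ 0.15451807, -0.36480686,  0.38197111]), 'ft_torque': array([0.00338911, 0.03005296, 0.02890097]), 'finger_force': 0.0, 'opening': 85.45980820821028}
```

View pics/top.png

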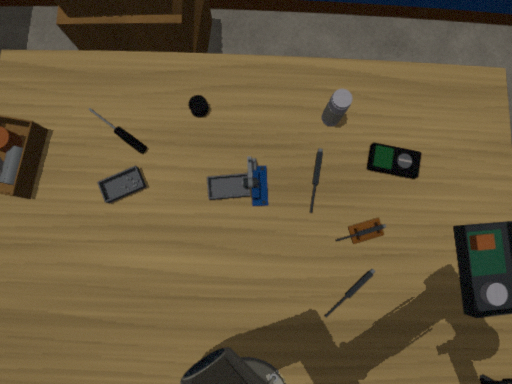

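View pics/scene.png

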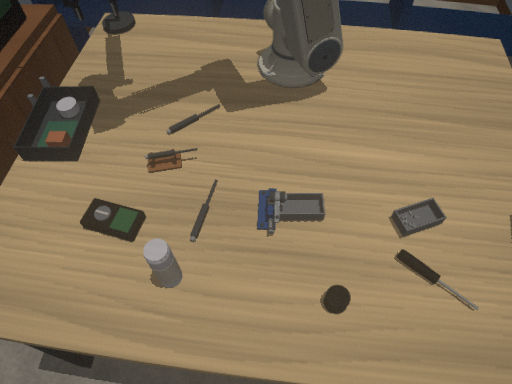

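Top view: punch on its rest at (365,231), nose to the left at (337,240); vise/hinge (258,183), with the catch tray (230,187) to its left; base tray (123,184). Look-alike punches are at (317,180) and (350,292).

```bash
python3 - <<'E'
from h import *
import pickle
d=pickle.load(open('im.pkl','rb')); t=d['top']; c=t['color']
def crop(x,y,w,h,s): return cv2.resize(c[y:y+h,x:x+w],(w*s,h*s),interpolation=cv2.INTER_CUBIC)
a=np.hstack([crop(200,150,80,60,5),crop(325,205,80,60,5)])
b=np.hstack([crop(90,155,80,55,5),crop(300,140,80,55,5)])
cv2.imwrite('pics/crops.png',np.vstack([a,b]))
P=cloud(t)
# tray minarea from height
for n,(x0,y0,x1,y1) in dict(base=(92,160,155,208),catch=(203,165,247,206),vise=(244,150,276,210),rest=(330,210,395,250)).items():
    Q=P[y0:y1,x0:x1].reshape(-1,3)
    for lo,hi in((3,20),(28,45),(20,34),(45,70),(70,90)):
        m=(Q[:,2]>lo)&(Q[:,2]<hi)
        if m.sum()>4: print(n,lo,hi,m.sum(),[np.round(k,1) for k in cv2.minAreaRect(Q[m,:2].astype(np.float32))],Q[m].mean(0).round(1))
E
```

```text
base 3 20 767 [array([561.5, 346. ]), array([128.8, 165.1]), np.float64(3.5)] [556.8 348.   10. ]
base 28 45 255 [array([554.3, 345.6]), array([ 61. , 110.3]), np.float64(25.8)] [555.4 346.6  34. ]
base 20 34 206 [array([554.4, 345.6]), array([ 61. , 110.7]), np.float64(25.5)] [556.  346.4  28.5]
catch 3 20 703 [array([564.8,  72.7]), array([109.7, 117.2]), np.float64(1.9)] [560.9  66.7   9.5]
catch 28 45 180 [array([559.8,  63.9]), array([ 60.7, 105.7]), np.float64(6.7)] [559.4  74.3  34.5]
catch 20 34 112 [array([559.9,  63.4]), array([ 60.7, 104.5]), np.float64(7.1)] [559.4  75.1  28.9]
catch 45 70 11 [array([565.1,  19.5]), array([23.8, 12.7]), np.float64(1.8)] [564.6  19.2  68.3]
catch 70 90 40 [array([563.2,  19.3]), array([20.5, 12.8]), np.float64(2.5)] [563.7  18.3  74.4]
vise 3 20 479 [array([583.3, -21.5]), array([162.7,  83.6]), np.float64(1.9)] [563.7 -24.6   7.4]
vise 28 45 161 [array([582.2,   1.3]), array([106.6,  36.9]), np.float64(1.9)] [565.3  -5.   40.4]
vise 20 34 74 [array([582.6,   1.2]), array([108.9,  37.1]), np.float64(1.9)] [598.   -1.6  26.1]
vise 45 70 139 [array([581.8,   0.9]), array([101.4,  35.9]), np.float64(2.1)] [591.1   3.   62. ]
vise 70 90 105 [array([588.5,   3.7]), array([69.9, 30.4]), np.float64(1.8)] [565.2   2.7  74.4]
rest 3 20 458 [array([ 453.9, -298.4]), array([167.8, 105.4]), np.float64(87.5)] [ 453.  -307.1    7.3]
rest 28 45 215 [array([ 445.1, -288.8]), array([ 30.2, 136.2]), np.float64(17.1)] [ 448.6 -298.5   40.4]
rest 20 34 28 [array([ 453.2, -312.9]), array([28.6, 67.3]), np.float64(17.9)] [ 454.  -308.2   27.7]
rest 45 70 16 [array([ 453.4, -311.7]), array([ 9.7, 64.4]), np.float64(20.5)] [ 452.7 -311.2   45.9]
```

View pics/crops.png

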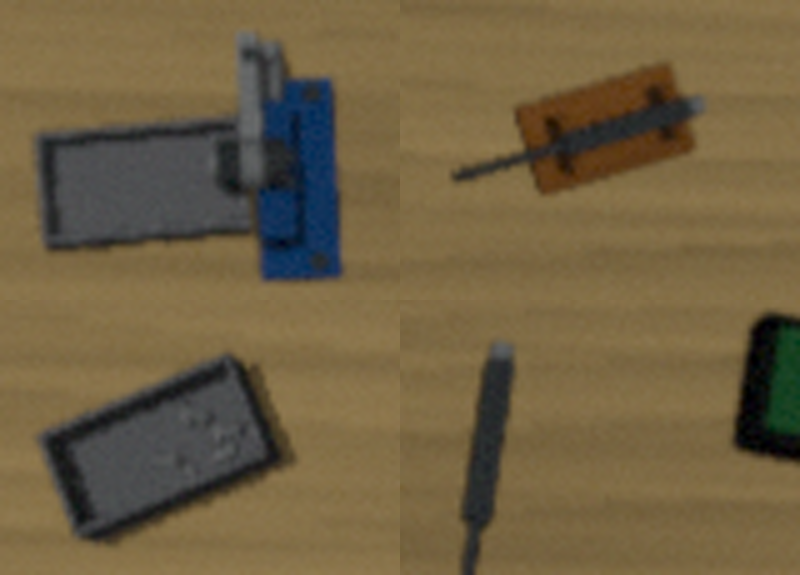

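The crops confirm the punch (about 136 mm long, yaw ≈17°, the smallest), the hinge yaw ≈2°, the catch tray yaw ≈4° and the base tray yaw ≈26°. I'll go above the punch and look from close by.

```bash
cat >> h.py <<'E'
from scipy.spatial.transform import Rotation as Ro
def st():
    o=arm.observe(); print('t',round(o['time_s'],2),o['eef_pos'].round(1),o['tcp_rot'].round(2),'F',o['wrist_force'].round(1),'open',round(o['opening'],1),'ff',round(o['finger_force'],1),'q',o['joint_positions'].round(0)); return o
def go(p,yaw,cur=None):
    o=arm.observe(); R0=Ro.from_euler('xyz',o['tcp_rot'] if cur is None else cur[3:],degrees=True); R1=Ro.from_euler('xyz',[180,0,yaw],degrees=True)
    p0=o['eef_pos'] if cur is None else cur[:3]
    print('turn first (units)',((R0.inv()*R1).as_rotvec(degrees=True)/5).round(3),'then shift',R1.inv().apply(np.array(p)-p0).round(1),'| shift before turn',R0.inv().apply(np.array(p)-p0).round(1))
E
python3 - <<'E'
from h import *
import pickle
t=pickle.load(open('im.pkl','rb'))['top']
A=onz(t,[[336,240.4],[385.6,225.6]],38);print(A)
v=A[0]-A[1];print(np.linalg.norm(v),np.degrees(np.arctan2(-v[0],v[1])), A[1]+v/np.linalg.norm(v)*43)
go([452,-312,170],-72.5)
E
```

```text
[[ 422.70318248 -224.30219435   38.        ]
 [ 464.43715227 -355.94978392   38.        ]]
138.10435211758306 17.58928103010274 [ 451.44291513 -314.96015351   38.        ]
turn first (units) [ 1.6000e-02  1.4000e-02 -1.8192e+01] then shift [-116.  -346.4   60.5] | shift before turn [-344.4  121.7   60.7]
```

```bash
python3 -m inch '[[-34.4,12.2,6,0,0,0,0],[-34.4,12.2,6,0,0,0,0],[-34.4,12.2,6,0,0,0,0],[-34.4,12.2,6,0,0,0,0],[-34.4,12.2,6,0,0,0,0],[-34.4,12.2,6,0,0,0,0],[-34.4,12.2,6,0,0,0,0],[-34.4,12.2,6,0,0,0,0],[-34.4,12.2,6,0,0,0,0],[-34.4,12.2,6,0,0,0,0]]'
python3 -m inch '[[0,0,0,0,0,-1.3,0],[0,0,0,0,0,-1.3,0],[0,0,0,0,0,-1.3,0],[0,0,0,0,0,-1.3,0],[0,0,0,0,0,-1.3,0],[0,0,0,0,0,-1.3,0],[0,0,0,0,0,-1.3,0],[0,0,0,0,0,-1.3,0],[0,0,0,0,0,-1.3,0],[0,0,0,0,0,-1.3,0],[0,0,0,0,0,-1.3,0],[0,0,0,0,0,-1.3,0],[0,0,0,0,0,-1.3,0],[0,0,0,0,0,-1.3,0],[0,0,0,0,0,0,0],[0,0,0,0,0,0,0]]'
python3 - <<'E'
from h import *
st(); w=get_image('wrist'); save(w,'w1'); print(-np.array(w['R']).T@w['t'])
print(proj(w,[[451.4,-315,38],[422.7,-224,38],[464.4,-356,38]]))
import pickle; pickle.dump(w,open('w1.pkl','wb'))
E
```

```text
time_s: 0.93
eef_pos: [452.7, -310.7, 170.7]
tcp_rot: [180.0, -0.0, -163.4]
wrist_force: [-0.0, -1.5, 0.2]
opening: 85.4
finger_force: 0.0
time_s: 2.27
eef_pos: [451.5, -312.2, 170.9]
tcp_rot: [180.0, 0.0, -72.6]
wrist_force: [-0.7, 0.9, 0.2]
opening: 85.5
finger_force: 0.0
t 2.27 [ 451.5 -312.2  170.9] [ 1.7997e+02  3.0000e-02 -7.2650e+01] F [-0.7  0.9  0.2] open 85.5 ff 0.0 q [-18.  16.  -1.  -0. -73.  36.]
[ 476.6157567  -393.01684172  313.77193101]
[[259.52076948 181.58888363]
 [259.67995262 274.77068974]
 [259.3572675  132.65654248]]
```

View pics/w1.png

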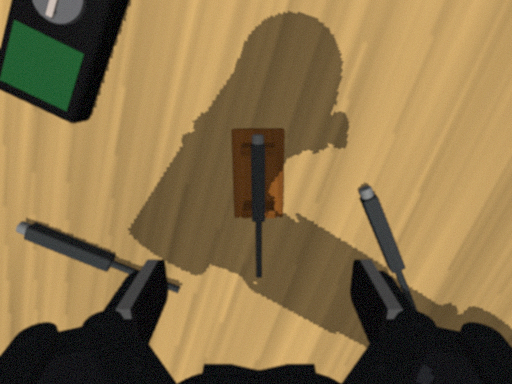

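The wrist picture shows the punch centred where predicted (tip (259,275), head (258,136)), so I descend and grasp.

```bash
python3 -m inch '[[1.5,1,30,0,0,0,100],[0,0,30,0,0,0,100],[0,0,30,0,0,0,100],[0,0,30,0,0,0,100],[0,0,20,0,0,0,100],[0,0,11.5,0,0,0,100],[0,0,0,0,0,0,100],[0,0,0,0,0,0,100],[0,0,0,0,0,0,255],[0,0,0,0,0,0,255],[0,0,0,0,0,0,255],[0,0,0,0,0,0,255],[0,0,0,0,0,0,255],[0,0,0,0,0,0,255],[0,0,0,0,0,0,255],[0,0,0,0,0,0,255],[0,0,0,0,0,0,255],[0,0,0,0,0,0,255]]' 110
python3 -m inch '[[0,0,-10,0,0,0,255],[0,0,-25,0,0,0,255],[0,0,-30,0,0,0,255],[0,0,-30,0,0,0,255],[0,0,-20,0,0,0,255],[0,0,0,0,0,0,255],[0,0,0,0,0,0,255]]'
python3 - <<'E'
from h import *
st(); w=get_image('wrist'); save(w,'w2')
import pickle; pickle.dump(w,open('w2.pkl','wb'))
E
```

```text
time_s: 3.82
eef_pos: [451.9, -314.4, 21.2]
tcp_rot: [-179.9, -0.1, -72.4]
wrist_force: [-1.0, 1.4, 6.1]
opening: 9.7
finger_force: 107.5
time_s: 4.4
eef_pos: [451.7, -314.2, 136.4]
tcp_rot: [-179.8, -0.1, -72.5]
wrist_force: [-0.9, -0.0, -2.8]
opening: 9.8
finger_force: 107.8
t 4.4 [ 451.7 -314.2  136.4] [-1.7985e+02 -9.0000e-02 -7.2470e+01] F [-0.9 -0.  -2.8] open 9.8 ff 107.8 q [-19.  17.  -4.  -0. -68.  36.]
```

View pics/w2.png

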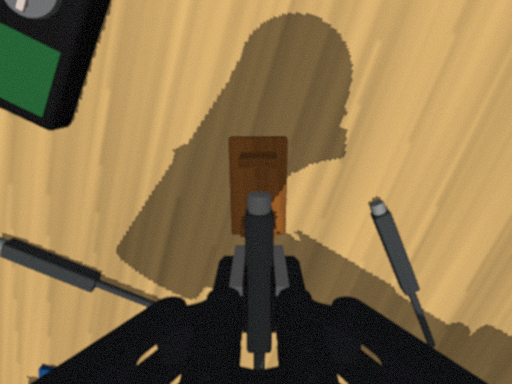

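The punch is held; its head end is at (260,195), square between the pads. Next I measure the punch's height in the grip and carry it over the hinge for a close look.

```bash
python3 - <<'E'
from h import *
import pickle
w=pickle.load(open('w2.pkl','rb')); P=cloud(w)
o=arm.observe(); R=Ro.from_euler('xyz',o['tcp_rot'],degrees=True)
for v in range(198,240,8):
    Q=R.inv().apply(P[v,252:268]-o['eef_pos']); print(v,Q[::3].round(1).tolist())
# head edges
print(R.inv().apply(onz(w,[[260,193],[248,230],[273,230]],155)-o['eef_pos']).round(1))
go([560,15,210],-88)
E
```

```text
198 [[42.4, -3.1, -23.0], [42.2, -1.9, -22.6], [42.6, -0.7, -23.7], [42.4, 0.5, -23.0], [42.1, 1.7, -22.3], [41.8, 2.9, -21.4]]
206 [[39.2, -3.1, -23.6], [39.3, -1.9, -23.8], [39.2, -0.7, -23.5], [39.3, 0.5, -23.9], [38.9, 1.7, -22.9], [38.8, 2.9, -22.4]]
214 [[35.5, -3.2, -23.0], [35.4, -2.0, -22.6], [35.7, -0.7, -23.3], [35.5, 0.5, -22.9], [35.7, 1.7, -23.4], [35.0, 2.9, -21.8]]
222 [[33.2, -3.1, -25.6], [32.6, -1.9, -24.2], [32.6, -0.7, -24.3], [32.7, 0.5, -24.6], [32.5, 1.7, -24.1], [32.5, 2.9, -24.1]]
230 [[29.0, -3.2, -24.2], [29.1, -2.0, -24.3], [29.6, -0.7, -25.4], [29.3, 0.5, -24.8], [28.9, 1.7, -23.9], [29.0, 2.9, -24.1]]
238 [[25.7, -3.2, -24.9], [25.5, -2.0, -24.5], [25.2, -0.7, -23.8], [25.7, 0.5, -24.7], [25.8, 1.7, -25.0], [26.0, 2.9, -25.3]]
[[ 43.5   0.1 -20.1]
 [ 27.1  -5.  -20.1]
 [ 27.1   5.6 -20.1]]
turn first (units) [-0.005  0.006  3.104] then shift [-324.7 -120.5  -75.1] | shift before turn [-280.6 -203.   -74.9]
```

```bash
python3 -m inch '[[0,0,-15,0,0,1.03,255],[0,0,-30,0,0,1.03,255],[0,0,-30,0,0,1.04,255],[-32.5,-12,0,0,0,0,255],[-32.5,-12,0,0,0,0,255],[-32.5,-12,0,0,0,0,255],[-32.5,-12,0,0,0,0,255],[-32.5,-12,0,0,0,0,255],[-32.5,-12,0,0,0,0,255],[-32.5,-12,0,0,0,0,255],[-32.5,-12,0,0,0,0,255],[-32.5,-12,0,0,0,0,255],[-32.5,-12,0,0,0,0,255],[0,0,0,0,0,0,255],[0,0,0,0,0,0,255]]'
python3 - <<'E'
from h import *
st(); w=get_image('wrist'); t=get_image('top'); 
a=w['color']; b=cv2.resize(t['color'][140:220,195:295],(400,320),interpolation=cv2.INTER_CUBIC)
cv2.imwrite('pics/w3.png',cv2.resize(a,(800,600),interpolation=cv2.INTER_CUBIC))
import pickle; pickle.dump(w,open('w3.pkl','wb'))
E
```

```text
time_s: 5.7
eef_pos: [558.9, 16.7, 207.7]
tcp_rot: [179.8, -0.0, -87.8]
wrist_force: [0.1, -0.5, -1.6]
opening: 9.7
finger_force: 107.8
t 5.7 [558.9  16.7 207.7] [ 1.7977e+02 -3.0000e-02 -8.7800e+01] F [ 0.1 -0.5 -1.6] open 9.7 ff 107.8 q [ 18.  16.   5.  -0. -79. -16.]
```

View pics/w3.png

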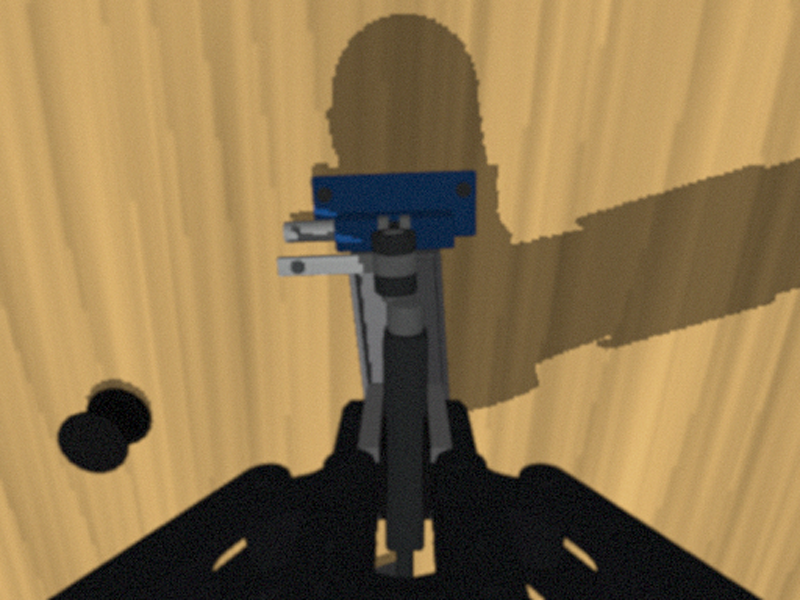

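The wrist view shows the hinge tube: −y end at about (394,229), knuckle edges at u 372–415 (v 240) and 375–417 (v 287), leaf going left to (280,267). The tray lies below it.

```bash
python3 - <<'E'
from h import *
import pickle
w=pickle.load(open('w3.pkl','rb')); P=cloud(w); t=pickle.load(open('im.pkl','rb'))['top']; T=cloud(t)
f=lambda a: np.array(a)*.64
print(onz(w,f([[372,241],[415,241],[375,285],[417,285]]),65).round(1))
print('end top',onz(w,f([[394,229]]),76).round(1))
for Q,n in((P[130:200,170:290],'w'),(T[150:210,240:276],'t')):
    Q=Q.reshape(-1,3); Q=Q[(Q[:,2]>66)&(Q[:,2]<82)&(abs(Q[:,0]-562)<18)]
    # circle fit in x-z with yaw
    from scipy.optimize import least_squares
    g=lambda p: np.hypot(Q[:,0]-p[0]-p[1]*Q[:,1],Q[:,2]-p[2])-13
    r=least_squares(g,[562,0,64],loss='soft_l1'); print(n,len(Q),r.x,Q[:,1].min(),Q[:,1].max(),np.percentile(Q[:,1],[2,50,98]))
# y end profile
Q=P[140:160,246:258]; print(np.c_[np.arange(140,160),np.median(Q,1)].round(1))
# vise body edge (blue) for yaw
b=w['color'].astype(int); m=(b[...,0]>b[...,2]+60)&(b[...,0]>70); m&=abs(P[...,2]-8)<5; print(m.sum(),cv2.minAreaRect(P[m][:,:2].astype(np.float32)))
# same for top
b=t['color'].astype(int); m=(b[...,0]>b[...,2]+60)&(b[...,0]>70); m[:100]=0; print(m.sum(),cv2.minAreaRect(T[m][:,:2].astype(np.float32)))
E
```

```text
[[577.8  -8.   65. ]
 [553.2  -8.9  65. ]
 [575.5  18.1  65. ]
 [550.9  17.2  65. ]]
end top [[565.3 -17.4  76. ]]
w 1181 [ 5.65271320e+02 -8.17221234e-02  6.38350426e+01] -15.083680256458912 26.58488046300306 [-14.31837861   3.1491316   23.18251572]
t 142 [ 5.65970728e+02 -1.01146042e-01  6.28870665e+01] -12.564984508958458 25.998535519867193 [-12.34036913   5.5393213   25.69569497]
[[140.  566.7 -15.3  28.4]
 [141.  566.6 -14.4  29.6]
 [142.  566.5 -14.3  35.3]
 [143.  566.4 -14.2  40.5]
 [144.  566.3 -14.2  45.1]
 [145.  566.2 -14.1  50.4]
 [146.  566.2 -14.   55. ]
 [147.  566.1 -14.2  60.8]
 [148.  566.  -14.   65. ]
 [149.  565.9 -14.1  69.7]
 [150.  565.8 -14.3  75.4]
 [151.  565.8 -13.7  76.5]
 [152.  565.7 -12.8  76.3]
 [153.  565.7 -12.   77. ]
 [154.  565.7 -11.   76.5]
 [155.  565.7 -10.2  76.7]
 [156.  565.6  -9.4  76.3]
 [157.  565.6  -8.5  77. ]
 [158.  565.6  -7.6  76.7]
 [159.  565.6  -6.8  77. ]]
276 ((565.8956298828125, -27.31876564025879), (38.491947174072266, 104.33641052246094), 85.26972961425781)
321 ((513.1009521484375, -22.307756423950195), (208.1192626953125, 37.781734466552734), 1.352859377861023)
```

Hinge: mouth ≈ (566.5, −14.2, 64), yaw ≈ 4.8°. The tube fit, the silhouette and the foot edge agree on this. I'll move to the standoff in front of the bore.

```bash
python3 - <<'E'
from h import *
go([575.7,-123.8,46.4],-85.2)
E
```

```text
turn first (units) [ 0.03  -0.006 -0.549] then shift [139.5  -5.3 162.2] | shift before turn [139.  -12.4 162.3]
```

```bash
python3 -m inch '[[15,0,0,0,0,-0.55,255],[30,0,0,0,0,0,255],[30,0,0,0,0,0,255],[30,0,0,0,0,0,255],[34,-5,0,0,0,0,255],[0,0,25,0,0,0,255],[0,0,30,0,0,0,255],[0,0,30,0,0,0,255],[0,0,30,0,0,0,255],[0,0,25,0,0,0,255],[0,0,15,0,0,0,255],[0,0,6,0,0,0,255],[0,0,0,0,0,0,255],[0,0,0,0,0,0,255],[0,0,0,0,0,0,255]]'
python3 - <<'E'
from h import *
o=st(); go([575.7,-123.8,46.4],-85.2)
ims={n:get_image(n) for n in('scene','top')}
tip=np.array([o['eef_pos'][0]-0.0837*94.5,o['eef_pos'][1]+.9965*94.5,o['eef_pos'][2]+17.6])
X=[tip,[566.5,-14.2,64],[566.5,-14.2,77]]
out=[]
for n,im in ims.items():
    p=proj(im,X); print(n,p.round(1)); u,v=p[0].astype(int); c=im['color'][v-25:v+25,u-32:u+33]; out.append(cv2.resize(c,None,fx=6,fy=6,interpolation=cv2.INTER_CUBIC)); print(u-32,v-25)
cv2.imwrite('pics/tip.png',np.hstack(out))
E
```

```text
time_s: 7.05
eef_pos: [576.3, -123.6, 50.4]
tcp_rot: [-179.8, -0.0, -85.2]
wrist_force: [-0.4, 0.8, -0.7]
opening: 9.3
finger_force: 107.8
t 7.05 [ 576.3 -123.6   50.4] [-1.7984e+02 -3.0000e-02 -8.5220e+01] F [-0.4  0.8 -0.7] open 9.3 ff 107.8 q [  3.  25.  -5.   0. -59.   2.]
turn first (units) [-0.031 -0.007 -0.004] then shift [0.2 0.6 4. ] | shift before turn [0.2 0.7 4. ]
scene [[262.3 194.7]
 [268.8 195.6]
 [268.9 192.6]]
230 169
top [[262.8 180.7]
 [256.8 181.6]
 [256.8 180.7]]
230 155
```

View pics/tip.png

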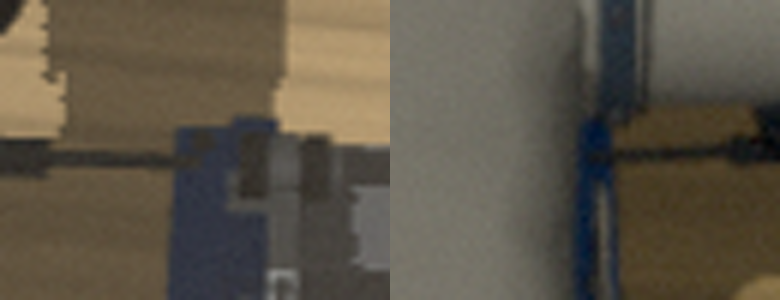

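The scene crop shows the nose tip at about (262.5,195), 6 px in front of the bore axis (268.7,196.5). Lowering 4 mm brings it in line. Then advance to contact.

```bash
python3 -m inch '[[0,0,4.5,0,0,0,255],[0,0,0,0,0,0,255],[0,0,0,0,0,0,255],[-4,0,0,0,0,0,255],[-4,0,0,0,0,0,255],[-4,0,0,0,0,0,255],[-4,0,0,0,0,0,255],[-4,0,0,0,0,0,255],[-2,0,0,0,0,0,255],[-2,0,0,0,0,0,255],[0,0,0,0,0,0,255]]' 120
python3 -m inch '[[-1.5,0,0,0,0,0,255],[-1.5,0,0,0,0,0,255],[-1,0,0,0,0,0,255],[0,0,0,0,0,0,255]]'
```

```text
time_s: 8.07
eef_pos: [573.5, -100.5, 44.8]
tcp_rot: [180.0, -0.2, -85.2]
wrist_force: [0.8, -7.5, -1.0]
opening: 9.6
finger_force: 119.1
time_s: 8.4
eef_pos: [573.2, -96.9, 44.8]
tcp_rot: [180.0, -0.2, -85.2]
wrist_force: [1.7, -8.9, -0.4]
opening: 9.3
finger_force: 119.1
```

```bash
python3 -m inch '[[-2,0,0,0,0,0,255],[-2,0,0,0,0,0,255],[-2,0,0,0,0,0,255],[-2,0,0,0,0,0,255],[0,0,0,0,0,0,255],[0,0,0,0,0,0,255]]'
python3 - <<'E'
from h import *
o=st(); im=get_image('scene'); c=im['color'][165:225,235:335]; cv2.imwrite('pics/push.png',cv2.resize(c,None,fx=7,fy=7,interpolation=cv2.INTER_CUBIC))
d=np.array([-.0837,.9965,0]); m=np.array([566.5,-14.2,64])
for s in(-25,0,36,40,50,60):print(s,((proj(im,m+s*d)-[235,165])*7).round(0))
E
```

```text
time_s: 8.9
eef_pos: [572.4, -88.6, 44.7]
tcp_rot: [180.0, -0.2, -85.2]
wrist_force: [1.3, -7.3, -1.7]
opening: 9.5
finger_force: 119.1
t 8.9 [572.4 -88.6  44.7] [ 1.7999e+02 -1.6000e-01 -8.5170e+01] F [ 1.3 -7.3 -1.7] open 9.5 ff 119.1 q [  7.  25.  -7.   0. -58.  -2.]
-25 [[162. 212.]]
0 [[237. 214.]]
36 [[344. 217.]]
40 [[356. 217.]]
50 [[386. 218.]]
60 [[416. 218.]]
```

View pics/push.png

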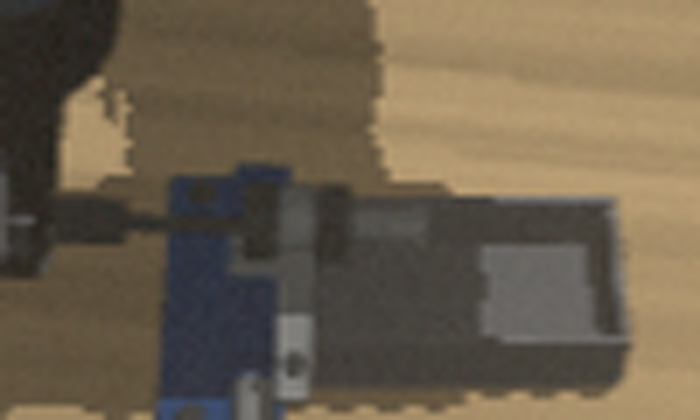

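The picture shows the nose inside the bore and the pin protruding to u≈430, about 22 mm driven. The remaining stroke follows.

```bash
python3 -m inch '[[-2,0,0,0,0,0,255],[-2,0,0,0,0,0,255],[-2,0,0,0,0,0,255],[-2,0,0,0,0,0,255],[-2,0,0,0,0,0,255],[-2,0,0,0,0,0,255],[-2,0,0,0,0,0,255],[-2,0,0,0,0,0,255],[0,0,0,0,0,0,255],[0,0,0,0,0,0,255],[0,0,0,0,0,0,255]]'
python3 - <<'E'
from h import *
o=st(); im=get_image('scene'); c=im['color'][165:225,235:335]; cv2.imwrite('pics/push2.png',cv2.resize(c,None,fx=7,fy=7,interpolation=cv2.INTER_CUBIC))
E
```

```text
time_s: 9.87
eef_pos: [571.1, -71.0, 44.3]
tcp_rot: [-180.0, 0.0, -85.2]
wrist_force: [-0.6, 0.7, -1.2]
opening: 9.4
finger_force: 119.1
t 9.87 [571.1 -71.   44.3] [-179.99    0.    -85.18] F [-0.6  0.7 -1.2] open 9.4 ff 119.1 q [  8.  25.  -8.  -0. -57.  -4.]
```

View pics/push2.png

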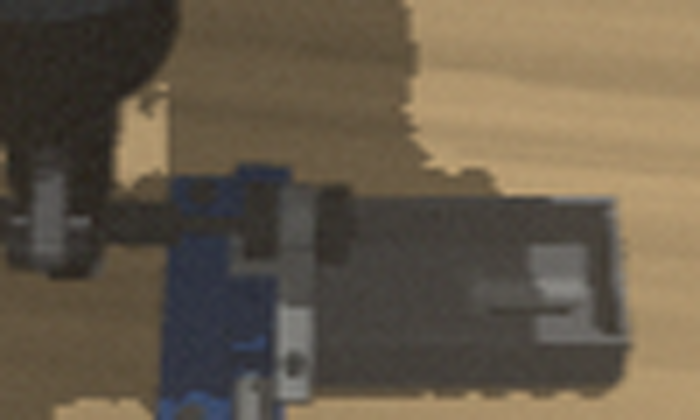

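The pin lies in the tray around (530,295). I retract, rise and return the punch to the rest at the recorded grasp pose.

```bash
python3 -m inch '[[15,0,0,0,0,0,255],[25,0,0,0,0,0,255],[25,0,0,0,0,0,255],[20,0,0,0,0,0,255],[0,0,-20,0,0,0,255],[0,0,-30,0,0,0,255],[0,0,-20,0,0,-1.28,255],[0,0,0,0,0,-1.28,255],[0,0,0,0,0,0,255]]'
python3 - <<'E'
from h import *
st();go([451.9,-314.4,60],-72.4)
E
```

```text
time_s: 10.67
eef_pos: [579.0, -156.1, 115.9]
tcp_rot: [-179.8, -0.1, -72.2]
wrist_force: [0.6, 0.4, -2.7]
opening: 9.4
finger_force: 119.2
t 10.67 [ 579.  -156.1  115.9] [-1.7982e+02 -6.0000e-02 -7.2190e+01] F [ 0.6  0.4 -2.7] open 9.4 ff 119.2 q [ -0.  23.   2.   0. -68.  18.]
turn first (units) [-0.036 -0.012  0.042] then shift [112.4 169.1  55.9] | shift before turn [111.7 169.6  55.5]
```

```bash
python3 -m inch '[[10,15,0,0,0,0.04,255],[22.5,34,0,0,0,0,255],[22.5,34,0,0,0,0,255],[22.5,34,0,0,0,0,255],[22.5,34,10,0,0,0,255],[12,18,20,0,0,0,255],[0,0,24,0,0,0,255],[0,0,0,0,0,0,255],[0,0,0,0,0,0,255],[0,0,0,0,0,0,255],[0,0,0,0,0,0,255]]'
python3 - <<'E'
from h import *
st();go([451.9,-314.4,22],-72.4)
o=arm.observe(); w=get_image('wrist'); save(w,'w4'); R=Ro.from_euler('xyz',o['tcp_rot'],degrees=True)
c=w['color'].copy()
print(o['eef_pos'])
E
```

```text
time_s: 11.58
eef_pos: [451.9, -313.1, 61.7]
tcp_rot: [-179.9, -0.1, -72.6]
wrist_force: [1.1, 0.4, -0.5]
opening: 9.4
finger_force: 119.2
t 11.58 [ 451.9 -313.1   61.7] [-1.7991e+02 -9.0000e-02 -7.2580e+01] F [ 1.1  0.4 -0.5] open 9.4 ff 119.2 q [-18.  21. -11.   0. -58.  36.]
turn first (units) [-0.017 -0.019 -0.035] then shift [ 1.2  0.4 39.7] | shift before turn [ 1.2  0.4 39.7]
[ 451.87501472 -313.13302774   61.67400047]
```

```bash
python3 -m inch '[[1.2,0.4,10,0,0,-0.03,255],[0,0,15,0,0,0,255],[0,0,9,0,0,0,255],[0,0,4,0,0,0,255],[0,0,0,0,0,0,255],[0,0,0,0,0,0,255],[0,0,0,0,0,0,255]]'

```

```text
time_s: 12.22
eef_pos: [451.3, -314.2, 22.5]
tcp_rot: [-179.9, -0.0, -72.4]
wrist_force: [4.5, 1.8, -3.1]
opening: 9.2
finger_force: 118.9
```

```bash
python3 -m inch '[[0,-0.6,0.8,0,0,0,255],[0,0,0,0,0,0,255],[0,0,0,0,0,0,150],[0,0,0,0,0,0,110],[0,0,0,0,0,0,110],[0,0,0,0,0,0,110],[0,0,0,0,0,0,110],[0,0,0,0,0,0,110],[0,0,0,0,0,0,110]]'
python3 -m inch '[[0,0,-20,0,0,0,110],[0,0,-30,0,0,0,110],[0,0,-35,0,0,0,110],[0,0,-35,0,0,0,60],[0,0,-25,0,0,0,0],[0,0,0,0,0,0,0],[0,0,0,0,0,0,0]]'
python3 - <<'E'
from h import *
st(); w=get_image('wrist'); P=cloud(w); save(w,'w5')
c,r=None,None
# punch heights along axis
d=np.array([-.302,.953]); 
for s in(-40,-30,-15,0,15,30):
    u,v=proj(w,[451.4+d[0]*s,-314.5+d[1]*s,44])[0].astype(int); print(s,(u,v),P[v-1:v+2,u-2:u+3,2].mean().round(1))
E
```

```text
time_s: 12.97
eef_pos: [451.0, -314.3, 21.6]
tcp_rot: [180.0, 0.0, -72.5]
wrist_force: [0.0, -0.2, -0.8]
opening: 48.5
finger_force: 0.0
time_s: 13.55
eef_pos: [452.0, -314.5, 168.2]
tcp_rot: [-179.8, -0.1, -72.5]
wrist_force: [0.1, 0.7, -0.7]
opening: 85.1
finger_force: 0.0
t 13.55 [ 452.  -314.5  168.2] [-1.7982e+02 -1.3000e-01 -7.2450e+01] F [ 0.1  0.7 -0.7] open 85.1 ff 0.0 q [-19.  16.  -1.  -0. -73.  36.]
-40 (np.int64(259), np.int64(141)) 42.7
-30 (np.int64(259), np.int64(153)) 44.3
-15 (np.int64(259), np.int64(171)) 44.5
0 (np.int64(259), np.int64(188)) 44.0
15 (np.int64(259), np.int64(204)) 44.5
30 (np.int64(259), np.int64(220)) 44.5
```

View pics/w5.png

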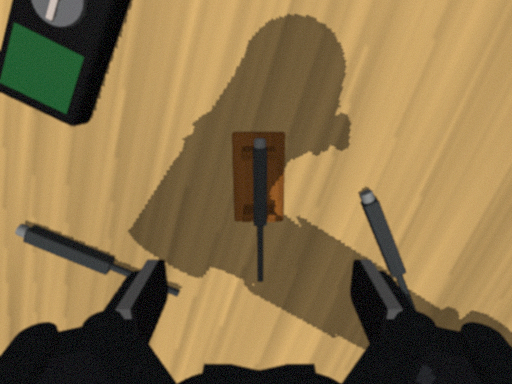

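The punch is back flat on its rest, level at about 44 mm top height along the shank (head (259,140), tip (261,280)). Next, over to the tray; I measure numerically from here on.

```bash
python3 - <<'E'
from h import *
go([553,147,200],-85.2)
E
```

```text
turn first (units) [-0.007  0.003  2.548] then shift [-450.9 -140.2  -33.5] | shift before turn [-408.9 -236.1  -33.3]
```

```bash
python3 -m inch '[[0,0,-16,0,0,1.27,0],[0,0,-16,0,0,1.28,0],[-20,-6,0,0,0,0,0],[-36,-11,0,0,0,0,0],[-36,-11,0,0,0,0,0],[-36,-11,0,0,0,0,0],[-36,-11,0,0,0,0,0],[-36,-11,0,0,0,0,0],[-36,-11,0,0,0,0,0],[-36,-11,0,0,0,0,0],[-36,-11,0,0,0,0,0],[-36,-11,0,0,0,0,0],[-36,-11,0,0,0,0,0],[-36,-11,0,0,0,0,0],[-36,-11,0,0,0,0,0],[0,-3,0,0,0,0,0],[0,0,0,0,0,0,0],[0,0,0,0,0,0,0]]'
cat >> h.py <<'E'
def tray(w,c0,rad=75,zlo=31,zhi=40,excl=None):
    P=cloud(w).reshape(-1,3); m=(P[:,2]>zlo)&(P[:,2]<zhi)&(np.hypot(P[:,0]-c0[0],P[:,1]-c0[1])<rad)
    if excl is not None: m&=excl(P)
    Q=P[m]; r=cv2.minAreaRect(Q[:,:2].astype(np.float32)); print(len(Q),'rect',np.round(r[0],1),np.round(r[1],1),round(r[2],2),'z med',np.median(Q[:,2]).round(1)); return Q
def fit(Q,p0):
    # robust fit of rim (60x110 outer, 52x102 inner -> centreline 56x106) : cx,cy,yaw
    from scipy.optimize import least_squares
    def g(p):
        c,s=np.cos(p[2]),np.sin(p[2]); d=Q[:,:2]-p[:2]; x=abs(d@[c,s])-28; y=abs(d@[-s,c])-53
        return np.where((x<0)&(y<0),np.maximum(x,y),np.hypot(np.maximum(x,0),np.maximum(y,0)))
    r=least_squares(g,[p0[0],p0[1],np.radians(p0[2])],loss='soft_l1'); print('fit',r.x[:2].round(2),np.degrees(r.x[2]).round(2),'res',abs(g(r.x)).mean().round(2)); return r.x
E
python3 - <<'E'
from h import *
import pickle
st(); w=get_image('wrist'); pickle.dump(w,open('w6.pkl','wb')); save(w,'w6')
print(proj(w,[[560,62,36],[566.5,-14.2,64],[555,115,36]]))
Q=tray(w,(560,62),85,excl=lambda P:P[:,1]>25); fit(Q,(560,62,4.8))
P=cloud(w).reshape(-1,3); m=(P[:,2]>13.5)&(P[:,2]<26)&(abs(P[:,0]-560)<22)&(abs(P[:,1]-65)<45); print('pin?',m.sum(),P[m].mean(0),P[m].min(0),P[m].max(0))
E
```

```text
time_s: 15.1
eef_pos: [553.2, 147.7, 196.9]
tcp_rot: [179.8, -0.1, -85.2]
wrist_force: [0.0, -1.4, 0.9]
opening: 85.5
finger_force: 0.0
t 15.1 [553.2 147.7 196.9] [ 1.7983e+02 -7.0000e-02 -8.5180e+01] F [ 0.  -1.4  0.9] open 85.5 ff 0.0 q [ 31.  18.   6.  -0. -78. -26.]
[[258.67862726  82.85801666]
 [258.7008402  -26.17461365]
 [259.23188771 142.6462898 ]]
1317 rect [558.4  68.8] [60.2 95.6] 7.07 z med 36.1
fit [559.33  61.23] 6.81 res 1.08
pin? 548 [555.80252732  84.10877915  22.22073685] [546.45704231  44.54282871  13.58050999] [581.97217433 108.56160272  25.98133323]
```

```bash
python3 - <<'E'
from h import *
go([557.5,76.1,4],-83.1)
E
```

```text
turn first (units) [ 0.025 -0.011 -0.427] then shift [ 71.    4.3 193.5] | shift before turn [ 70.9   1.2 193.5]
```

```bash
python3 -m inch '[[15,0,0,0,0,-0.42,0],[30,2,15,0,0,0,0],[26,2.3,30,0,0,0,0],[0,0,30,0,0,0,0],[0,0,30,0,0,0,0],[0,0,30,0,0,0,0],[0,0,25,0,0,0,0],[0,0,15,0,0,0,0],[0,0,9,0,0,0,0],[0,0,0,0,0,0,0],[0,0,0,0,0,0,0]]'
python3 - <<'E'
from h import *
st();go([557.5,76.1,4],-83.1)
E
```

```text
time_s: 16.07
eef_pos: [557.7, 76.2, 15.1]
tcp_rot: [-180.0, -0.0, -83.1]
wrist_force: [0.7, 0.5, 0.7]
opening: 85.4
finger_force: 0.0
t 16.07 [557.7  76.2  15.1] [-1.7998e+02 -2.0000e-02 -8.3140e+01] F [0.7 0.5 0.7] open 85.4 ff 0.0 q [ 24.  25. -12.   0. -53. -17.]
turn first (units) [-0.004 -0.003 -0.009] then shift [ 0.   0.3 11.1] | shift before turn [ 0.   0.3 11.1]
```

```bash
python3 -m inch '[[0,0.3,6,0,0,0,0],[0,0,4,0,0,0,0],[0,0,0,0,0,0,0],[0,0,0,0,0,0,40],[0,0,0,0,0,0,70],[0,0,0,0,0,0,110],[0,0,0,0,0,0,110],[0,0,0,0,0,0,110],[0,0,0,0,0,0,110],[0,0,0,0,0,0,110]]' 50

```

```text
time_s: 16.9
eef_pos: [557.7, 77.1, 5.2]
tcp_rot: [-179.9, 0.0, -83.1]
wrist_force: [-0.9, 0.7, 5.0]
opening: 59.2
finger_force: 54.7
```

```bash
python3 -m inch '[[-8,0,0,0,0,0,110],[-15,0,0,0,0,0,110],[-15,0,0,0,0,0,110],[-15,0,0,0,0,0,110],[-10,0,0,0,0,0,110],[0,0,0,0,0,0,110],[0,0,-8,0,0,0,110],[0,0,-20,0,0,0,110],[0,0,-25,0,0,0,110],[0,0,-25,0,0,0,110],[0,0,-15,0,0,0,110],[0,0,0,0,0,0,110],[0,0,0,0,0,0,110],[0,0,0,0,0,0,110]]'
python3 - <<'E'
from h import *
import pickle
o=st(); w=get_image('wrist'); pickle.dump(w,open('w7.pkl','wb')); save(w,'w7')
P=cloud(w).reshape(-1,3); R=Ro.from_euler('xyz',o['tcp_rot'],degrees=True); L=R.inv().apply(P-o['eef_pos'])
# tray points: rim in tool frame
m=(L[:,2]<-10)&(L[:,2]>-45)&(L[:,0]>15)&(L[:,0]<90)&(abs(L[:,1])<45)
Q=L[m]; print(m.sum(),np.percentile(Q,[1,25,50,75,99],axis=0).round(1).tolist())
zz=np.histogram(Q[:,2],bins=np.arange(-45,-8,2)); print(zz)
E
```

```text
time_s: 18.07
eef_pos: [548.4, 139.0, 96.0]
tcp_rot: [179.8, -0.0, -83.1]
wrist_force: [-0.9, 0.6, -1.6]
opening: 59.3
finger_force: 54.7
t 18.07 [548.4 139.   96. ] [ 1.7982e+02 -1.0000e-02 -8.3140e+01] F [-0.9  0.6 -1.6] open 59.3 ff 54.7 q [ 30.  21.  -5.  -0. -64. -23.]
8263 [[15.9, -29.6, -32.2], [37.3, -26.1, -31.0], [56.3, 0.1, -30.2], [68.6, 26.1, -23.1], [70.7, 29.7, -10.5]]
(array([   0,    0,    0,    0,    0,    0, 2155, 2846,  398,  398,  422,
        330,  359,  332,  270,  342,  227,  184]), array([-45, -43, -41, -39, -37, -35, -33, -31, -29, -27, -25, -23, -21,
       -19, -17, -15, -13, -11,  -9]))
```

The tray is held 16 mm off-centre, with its end at tool x≈71 and rim z −31. I check its level, then move so that the camera sees the base tray beside the held one.

```bash
python3 - <<'E'
from h import *
go([494.7,470,215],-64.4)
E
python3 -m inch '[[0,0,-15,0,0,-0.5,110],[0,0,-25,0,0,-0.54,110],[0,0,-25,0,0,-0.54,110],[0,0,-25,0,0,-0.54,110],[0,0,-20,0,0,-0.54,110],[0,0,-10,0,0,-0.54,110],[0,0,0,0,0,-0.54,110],[0,0,0,0,0,0,110],[0,0,0,0,0,0,110]]'
python3 - <<'E'
from h import *
st();go([494.7,470,215],-64.4)
E
```

```text
turn first (units) [ 4.200e-02 -1.000e-03 -3.747e+00] then shift [-321.8  -94.6 -119.3] | shift before turn [-335.    14.1 -119.4]
time_s: 18.87
eef_pos: [549.0, 139.3, 215.9]
tcp_rot: [179.8, 0.0, -64.5]
wrist_force: [-0.3, 0.3, -3.1]
opening: 59.3
finger_force: 54.7
t 18.87 [549.  139.3 215.9] [ 1.7982e+02  2.0000e-02 -6.4490e+01] F [-0.3  0.3 -3.1] open 59.3 ff 54.7 q [ 30.  17.   7.  -0. -80.  -5.]
turn first (units) [ 0.035  0.005 -0.019] then shift [-321.7  -94.     0.9] | shift before turn [-321.9  -93.4    0.7]
```

```bash
python3 -m inch '[[-10,-3,0,0,0,0,110],[-20,-6,0,0,0,0,110],[-28,-8,0,0,0,0,110],[-28,-8,0,0,0,0,110],[-28,-8,0,0,0,0,110],[-28,-8,0,0,0,0,110],[-28,-8,0,0,0,0,110],[-28,-8,0,0,0,0,110],[-28,-8,0,0,0,0,110],[-28,-8,0,0,0,0,110],[-28,-8,0,0,0,0,110],[-22,-7,0,0,0,0,110],[-12,-4,0,0,0,0,110],[-6,-2,0,0,0,0,110],[0,0,0,0,0,0,110],[0,0,0,0,0,0,110],[0,0,0,0,0,0,110]]'
python3 - <<'E'
from h import *
import pickle
o=st(); w=get_image('wrist'); pickle.dump(w,open('w8.pkl','wb')); save(w,'w8')
t=get_image('top'); pickle.dump(t,open('t8.pkl','wb'))
print('proj base',proj(w,[[554.3,345.6,36],[554.3+.432*55,345.6-.902*55,36],[554.3-.432*55,345.6+.902*55,36]]))
Q=tray(w,(554.3,345.6),80); fit(Q,(554.3,345.6,25.6))
P=cloud(w).reshape(-1,3); R=Ro.from_euler('xyz',o['tcp_rot'],degrees=True); L=R.inv().apply(P-o['eef_pos'])
m=(L[:,2]<-27)&(L[:,2]>-36)&(L[:,0]>15)&(L[:,0]<90)&(abs(L[:,1])<45); H=L[m]
A=np.c_[H[:,:2],np.ones(len(H))]; print('held plane',np.linalg.lstsq(A,H[:,2],rcond=None)[0])
print(cv2.minAreaRect(H[:,:2].astype(np.float32)),np.percentile(H[:,0],99.5))
Q=tray(t,(554.3,345.6),80); fit(Q,(554.3,345.6,25.6))
E
```

```text
time_s: 20.28
eef_pos: [495.6, 469.5, 217.6]
tcp_rot: [180.0, -0.0, -64.5]
wrist_force: [0.4, -0.5, -0.9]
opening: 59.4
finger_force: 54.7
t 20.28 [495.6 469.5 217.6] [ 1.7998e+02 -2.0000e-02 -6.4460e+01] F [ 0.4 -0.5 -0.9] open 59.4 ff 54.7 q [ 57.  31.  28.   0. -88. -31.]
proj base [[258.93707671  23.11857811]
 [258.90210732 -47.73149467]
 [258.96779163  87.03141594]]
1029 rect [548.6 362.4] [60.5 73. ] 25.53 z med 36.1
fit [556.18 346.23] 25.26 res 1.03
held plane [-2.19794250e-03 -2.15463806e-04 -3.05009504e+01]
((42.89189910888672, 0.29913330078125), (60.722652435302734, 55.77473449707031), 89.99583435058594) 70.66920118095325
224 rect [554.7 345.5] [ 60.2 111.7] 25.0 z med 34.7
fit [555.01 345.03] 25.32 res 1.33
```

The base tray is at ≈(556.3, 346.1), yaw 25.3°; the held tray is level. I go to hover above it.

```bash
python3 - <<'E'
from h import *
go([549.9,360.4,75],-64.7)
E
```

```text
turn first (units) [-0.003  0.     0.045] then shift [121.7  -2.4 143. ] | shift before turn [121.7  -1.9 143. ]
```

```bash
python3 -m inch '[[10,-1,0,0,0,0.04,110],[20,0,0,0,0,0,110],[25,0,0,0,0,0,110],[25,0,5,0,0,0,110],[22,0,10,0,0,0,110],[14,-1,20,0,0,0,110],[5.5,0,25,0,0,0,110],[0,0,25,0,0,0,110],[0,0,25,0,0,0,110],[0,0,18,0,0,0,110],[0,0,10,0,0,0,110],[0,0,4,0,0,0,110],[0,0,0,0,0,0,110],[0,0,0,0,0,0,110],[0,0,0,0,0,0,110]]'
python3 - <<'E'
from h import *
st();go([549.9,360.4,46],-64.7)
E
```

```text
time_s: 21.63
eef_pos: [550.2, 362.1, 77.4]
tcp_rot: [-179.8, 0.0, -64.6]
wrist_force: [-0.2, -0.1, -2.5]
opening: 59.4
finger_force: 54.7
t 21.63 [550.2 362.1  77.4] [-1.7983e+02  4.0000e-02 -6.4590e+01] F [-0.2 -0.1 -2.5] open 59.4 ff 54.7 q [ 47.  31.   8.   0. -67. -22.]
turn first (units) [-0.035  0.007  0.021] then shift [ 1.4  1.  31.4] | shift before turn [ 1.4  1.1 31.4]
```

```bash
python3 -m inch '[[1.4,1,5,0,0,0.02,110],[0,0,10,0,0,0,110],[0,0,10,0,0,0,110],[0,0,6,0,0,0,110],[0,0,0,0,0,0,110],[0,0,0,0,0,0,110],[0,0,0,0,0,0,110],[0,0,0,0,0,0,110]]'
python3 - <<'E'
from h import *
st();go([549.9,360.4,35.2],-64.7)
E
```

```text
time_s: 22.3
eef_pos: [549.4, 360.1, 45.1]
tcp_rot: [-179.9, 0.0, -64.7]
wrist_force: [-0.1, 0.1, -0.9]
opening: 59.1
finger_force: 54.7
t 22.3 [549.4 360.1  45.1] [-1.7994e+02  1.0000e-02 -6.4690e+01] F [-0.1  0.1 -0.9] open 59.1 ff 54.7 q [ 47.  33.   6.   0. -63. -22.]
turn first (units) [-0.012  0.002  0.001] then shift [-0.  -0.6  9.9] | shift before turn [-0.  -0.6  9.9]
```

```bash
python3 -m inch '[[0,-0.6,2,0,0,0,110],[0,0,1.5,0,0,0,110],[0,0,1.5,0,0,0,110],[0,0,1,0,0,0,110],[0,0,0,0,0,0,110],[0,0,0,0,0,0,110]]'
python3 -m inch '[[0,0,1,0,0,0,110],[0,0,1,0,0,0,110],[0,0,0,0,0,0,110],[0,0,0,0,0,0,110]]'
```

```text
time_s: 22.8
eef_pos: [549.5, 360.1, 38.5]
tcp_rot: [180.0, -0.0, -64.7]
wrist_force: [0.5, -0.2, -2.0]
opening: 59.4
finger_force: 54.7
time_s: 23.13
eef_pos: [549.5, 360.1, 36.5]
tcp_rot: [180.0, -0.0, -64.7]
wrist_force: [0.4, 0.9, -2.1]
opening: 59.3
finger_force: 54.7
```

It has gone 4.7 mm below rim height without resistance, so it is nesting.

```bash
python3 -m inch '[[0,0,0.7,0,0,0,110],[0,0,0.7,0,0,0,110],[0,0,0,0,0,0,110],[0,0,0,0,0,0,110]]'
python3 - <<'E'
from h import *
st(); w=get_image('wrist')
E
```

```text
time_s: 23.47
eef_pos: [549.6, 360.1, 35.2]
tcp_rot: [-180.0, 0.0, -64.7]
wrist_force: [-0.8, 1.2, -1.7]
opening: 59.1
finger_force: 54.7
t 23.47 [549.6 360.1  35.2] [-179.99    0.    -64.7 ] F [-0.8  1.2 -1.7] open 59.1 ff 54.7 q [ 47.  33.   5.   0. -62. -22.]
```

```bash
python3 -m inch '[[0,0,0.5,0,0,0,110],[0,0,0,0,0,0,90],[0,0,0,0,0,0,60],[0,0,0,0,0,0,20],[0,0,0,0,0,0,0],[0,0,0,0,0,0,0],[0,0,0,0,0,0,0],[0,0,0,0,0,0,0]]'
python3 -m inch '[[0,0,-15,0,0,0,0],[0,0,-30,0,0,0,0],[0,0,-35,0,0,0,0],[0,0,-35,0,0,0,0],[0,0,-35,0,0,0,0],[-20,0,-20,0,0,0,0],[-30,0,0,0,0,0,0],[-25,0,0,0,0,0,0],[0,0,0,0,0,0,0],[0,0,0,0,0,0,0]]'
python3 - <<'E'
from h import *
st(); w=get_image('wrist'); s=get_image('scene')
Q=tray(w,(556.3,346.1),85,zlo=60,zhi=72); fit(Q,(556.3,346.1,25.3))
A=np.c_[Q[:,:2]-Q[:,:2].mean(0),np.ones(len(Q))]; print('plane',np.linalg.lstsq(A,Q[:,2],rcond=None)[0])
for n,im in(('w',w),('s',s)):
    P=cloud(im).reshape(-1,3); d=P[:,:2]-[556.3,346.1]; c,sn=np.cos(np.radians(25.3)),np.sin(np.radians(25.3)); x=d@[c,sn]; y=d@[-sn,c]
    m=(abs(x)<20)&(abs(y)<45)&(P[:,2]>45)&(P[:,2]<58)&(P[:,2]>44); print(n,'pin pts',m.sum(),x[m].mean().round(1),y[m].mean().round(1))
    f=(abs(x)<18)&(abs(y)<42); print('floor med z',np.median(P[f,2]))
E
```

```text
time_s: 24.18
eef_pos: [549.6, 360.1, 34.6]
tcp_rot: [-180.0, -0.0, -64.7]
wrist_force: [-0.1, -0.8, -0.3]
opening: 85.3
finger_force: 0.0
time_s: 25.02
eef_pos: [516.7, 428.9, 204.2]
tcp_rot: [180.0, -0.0, -64.6]
wrist_force: [0.4, 0.1, 1.0]
opening: 85.4
finger_force: 0.0
t 25.02 [516.7 428.9 204.2] [ 1.7996e+02 -1.0000e-02 -6.4580e+01] F [0.4 0.1 1. ] open 85.4 ff 0.0 q [ 53.  29.  24.  -0. -85. -28.]
2397 rect [556.  346.1] [ 60.5 109.7] 25.37 z med 66.0
fit [555.93 346.33] 25.12 res 1.14
plane [1.30728881e-03 9.56630268e-04 6.56248855e+01]
w pin pts 647 -4.3 20.9
floor med z 40.708990913608034
s pin pts 92 -0.7 18.4
floor med z 39.204921213571424
```

The stacked rim is at 66 mm, level, and centred on the base tray with the pin in it. I hand in.

```bash
python3 -c "
from plant import arm
print(arm.hand_in())"
```

```text
the job is handed in; nothing more can be done
None
```

The job is handed in, with no verdict returned: I drove the pin out into the catch tray, laid the punch back level on its rest, and nested the tray with the pin fully on the other tray, rim level at 66 mm, in about 25 s of the 67 s allowed.

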